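# Tip an optical module out of its soak nest and load it in the carrier tray

## Robot

A 7-joint arm with a two-finger parallel gripper is mounted at the origin on a cart in front of the work surface, level with it; the furniture and walls round the work are solid. World frame = base frame: x ahead of the robot, y to its left, z up, the work surface at z = 0. Lengths are in m, angles in rad, forces in N, time in s.
With the tool pointing down it reaches from about 0.425 to 0.825 m from the base axis. Payload 3.6 kg.
Tool frame: the origin (TCP) lies where the fingers leave the gripper's body, on its centre line; the fingertips stand 73 mm ahead of it and the grasp point (between the pads) lies 54 mm ahead of it; x points along the fingers, y is the direction in which the jaws open and shut, and the axes are right-handed (so a half turn about x gives the same grasp; the last joint's range is limited). The gripper opens to 85 mm and grips with 20 to 120 N. Pads are 22 mm wide; open, the fingers measure 114 mm over their backs; the gripper's body (76 mm by 85 mm) begins 54 mm behind the grasp point. The pads swing forward as they close: fully open they stand 13 mm farther back than shut.
Start: joints at [-1.268, 0.615, -0.013, 1.423, 0.008, 1.103, -0.04], TCP at [0.21, 0.615, 0.304] pointing down, gripper open.
Joint ranges: [-3.12, 3.12], [-0.3, 2.06], [-1.34, 1.32], [0.26, 2.42], [-1.36, 4.5], [0.01, 1.98], [-2.84, 2.84]. Speed limits (rad/s): [2.79, 2.79, 3.14, 3.14, 3.14, 3.14, 3.14].

## Interface

Orientations are given as a unit quaternion [x, y, z, w].
In Python, from station import arm, snapshot, camera_info, ticket gives the robot as it stands. Calls block until the motion is done:
- arm.movep(position, orientation): joint-space move of the TCP to a pose.
- arm.line_to(position, velocity=0.15, ori=None): straight line of the TCP; ori=None keeps the orientation; velocity is the mean speed in m/s.
- arm.move_j(angles): joint-space move.
- arm.move_gripper(opening, effort=None): opening from 0.0 (shut) to 1.0 (fully open); effort is the grip in N (None keeps the last); returns when the fingers have stopped.
- arm.pause(seconds).
- arm.ik(position, orientation): joint angles nearest the present ones, or None.
- snapshot(name): name is "scene" or "side" or "wrist"; returns the picture (384x512x3 uint8, blue, green, red); there is no depth.
- camera_info(name): a dict with "fx", "fy", "cx", "cy" (pixels), "R" (3x3) and "t" (3): a world point X has camera coordinates R X + t; the wrist camera has in their place "T_tool_cam" (4x4, takes a point from camera to tool coordinates, whose origin is the TCP and whose axes are the tool frame's). Camera axes: x right, y down, z forward; pixel columns grow to the right and rows downward; lengths in m; the calibration is good to about 2 mm. A picture is of the moment at which its call begins: read the wrist's pose just before it. camera_info takes no time and is no camera call.
A pose or a line that the arm cannot do raises arm.MotionError and nothing moves.
- ticket.finish_job(): hands the job in, once; it reports no verdict.
Readings, each from a call of its own:
- arm.read_time(): time.
- arm.read_joint_positions(): joint angles.
- arm.read_dq(): joint speeds.
- arm.read_effort(): joint torques, N m.
- arm.read_tool_pos(): TCP position.
- arm.read_eef_rot(): TCP orientation.
- arm.read_ft_force(): force on the tool from outside, world axes, zero at the start.
- arm.read_wrist_torque(): the same for the moment, N m.
- arm.read_opening(): opening from 0.0 (shut) to 1.0 (fully open).
Only numpy, scipy, OpenCV 4.12 (cv2) and the standard library are available. Lean on these libraries where they do the work, as an engineer would, in place of code of your own. Each camera call takes 0.05 s, during which the arm holds its last target. There are 200 camera calls.

## Task

The optical module has finished its temperature soak and lies flush in the snug pocket of the metal nest, where fingers cannot get round it: press down on the end opposite its ports so that it rocks and its twin-port end stands up. Take it by the raised end and set it down (not dropped) in the black carrier tray the right way round, flat on the floor with its port snout in the notch. Leave the tape roll, pen cleaner, loupe and power brick where they are.

Things in the scene. Friction and masses are not known exactly. Their poses are not given: they have to be found in the camera images.
- module: Bare-metal optical module, about 0.2 kg. Origin: centre of case underside, x to the snout, z up. Case x -40..48, 44 wide, 9 high (mm); ribbed heat sink (take as solid) x -38..48, 44 wide, top z 20; grey twin-port snout x 48..62, 26 wide, z 1..11. At -x only a black edge plug, x -46..-40, 36 wide, 5 high. Mass centre x 5.5, z 11.5. Starts level in the nest, origin on nest_seat, x as the nest's.
- module_press (a point): On the heat sink's top near the plug end, (-34, 0, 20) mm in the module's frame. Press here to rock the seated module about the edge under its middle: it goes over by itself past about 0.29 rad (this point 9 mm down), slides back some 3 mm and stays, tilted 0.49 rad, plug end low. The point moves on an arc: 14 mm down, some 6 mm to the nest's -x. A few N do it; 10 N is ample.
- module_grip (a point): On the heat sink's top near the snout end, (37, 0, 20) mm in the module's frame; the module is 44 mm wide here (along its y). When tipped it stands about 12 mm above the nest's side walls (the end itself 17 mm), so about 8 mm of its flanks, measured square to its top, can be gripped there from 11 mm before to 11 mm beyond it.
- module_snout (a point): Centre of the port face, the outer end of the module's snout: (62, 0, 6) mm in the module's frame.
- nest: Soak nest: dark ribbed metal block on a foot plate 146 x 112 mm, bolted down. Origin: on the worktop under the pocket's middle; x along the pocket to the snout slot, z up. Pocket x -48.5..49.5, 48 wide (mm). Side walls 12 thick, tops at z 56, flush with the seated heat sink; ribs out to y +-45 below z 46; wall at the -x end 44 high. At +x a slot 30 wide for the snout, open above and at its end.
- nest_seat (a point): Middle of the nest's pocket floor, (0, 0, 36) mm in its frame. For x > 2 mm the floor is a level seat at z = 36 mm; for x < 2 mm it is a ramp falling away to -x at 28 degrees (0.49 rad) from that edge, with a stop at its foot. All is slick-coated. So the module lies either level or rocked back on the ramp.
- tray: Black plastic carrier tray, grey floor pad, loose, 0.35 kg, 132 x 68 x 10 mm. Origin: underside, below the pocket's middle; x along it to the open notch, z up. Floor z 4, walls to z 10; pocket x -51..51, 50 wide, 44 mm gaps in the long walls; at +x a notch 32 wide, open above and at its end, for the snout. The module seats with its x as the tray's, 3 mm free all round; turned end for end it does not fit.
- tray_floor (a point): Middle of the tray's pocket floor: (0, 0, 4) mm in the tray's frame; the seated module's origin lies here.
- tray_notch (a point): Point in the tray's notch where the seated module's port face centre comes: (62, 0, 10) mm in the tray's frame.
- masking_roll: Bystander: roll of masking tape, 104 x 102 x 25 mm, lying flat. Origin: centre of its underside.
- click_cleaner: Bystander: white pen-shaped connector cleaner, 174 mm long, 15 mm thick, lying along its y. Origin: under its middle.
- loupe: Bystander: small square loupe, 30 x 34 x 16 mm. Origin: centre of its underside.
- power_brick: Bystander: black power brick, 46 x 105 x 30 mm. Origin: centre of its underside.
Things that resemble listed ones, but are neither listed nor needed, are in the scene too. Leave any brown look-alike of the tray alone. There is more than one size of the module; the one meant has the size given above.

How it is judged:
By the outcome, as a careful person would: the job done as asked, in the order asked, and still so for the second after the job is handed in, with the robot touching nothing.
It also fails if it takes over 53 s, if anything falls off the work surface, if the arm or the gripper's body presses on something with over 40 N, if the wrist force passes 120 N, or if a joint passes its speed limit or range.

## Working session

There is one attempt and no reset: what is moved stays moved. The work goes in short steps, each a Python script; the robot and the scene stay as the last script left them, time stands still between calls to the robot, and variables do not carry over. Pictures are saved under pics/ and viewed, about 8 in all and at most 12, crops included, and the job is handed in when it is done.

```bash
mkdir -p pics; ls; python3 - <<'E'
from station import arm,snapshot,camera_info
import cv2,numpy as np
for n in("scene","side","wrist"):
    cv2.imwrite(f"pics/{n}0.png",snapshot(n)); c=camera_info(n)
    print(n,{k:np.round(v,4).tolist() for k,v in c.items()})
a=cv2.imread("pics/scene0.png");cv2.imwrite("pics/scene0b.png",cv2.resize(a,(800,600),interpolation=cv2.INTER_CUBIC))
a=cv2.imread("pics/side0.png");cv2.imwrite("pics/side0b.png",cv2.resize(a,(800,600),interpolation=cv2.INTER_CUBIC))
print(arm.read_time(),arm.read_tool_pos(),arm.read_eef_rot())
E
```

```text
pics
scene {'fx': 418.8855, 'fy': 418.8855, 'cx': 256.6955, 'cy': 185.9326, 'R': [[0.5524, -0.8334, -0.0157], [-0.5498, -0.3501, -0.7584], [0.6266, 0.4276, -0.6516]], 't': [-0.4069, 0.3134, 1.1127]}
side {'fx': 391.6751, 'fy': 391.6751, 'cx': 259.7527, 'cy': 192.8779, 'R': [[-0.8401, 0.5423, -0.0162], [0.4451, 0.6718, -0.5921], [-0.3102, -0.5046, -0.8057]], 't': [0.5418, -0.1392, 1.5703]}
wrist {'fx': 287.9157, 'fy': 287.9157, 'cx': 255.6266, 'cy': 195.961, 'T_tool_cam': [[0.0003, -0.2756, 0.9613, -0.0702], [1.0, 0.0011, -0.0, 0.0007], [-0.001, 0.9613, 0.2756, -0.0701], [0.0, 0.0, 0.0, 1.0]]}
0.15 [0.21033648 0.61454011 0.30299974] [ 0.11534037  0.69763119 -0.11676285  0.69740502]
```

View pics/scene0b.png

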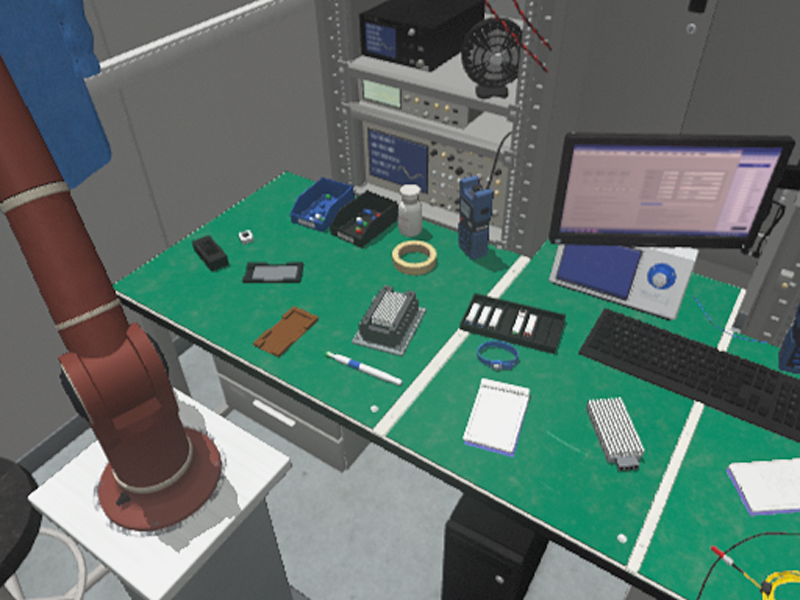

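View pics/side0b.png

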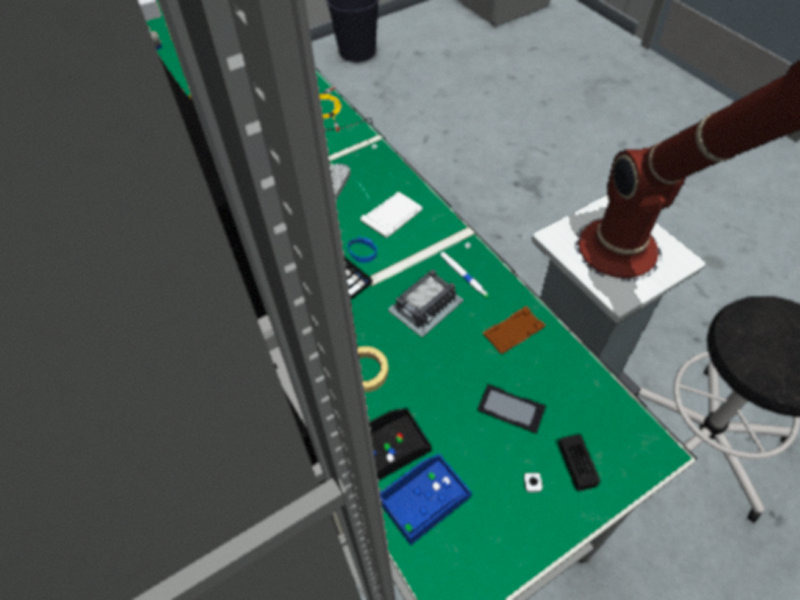

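The module could be the one in the nest (scene0b 390,312) or the larger one lying loose on the bench (615,430); I choose the one in the nest. The tray could be the black one with the grey pad (273,272), the brown look-alike (287,330) or the black tray of white parts (512,322); I choose the first. Next I find rough positions, then take close wrist views.

```bash
cat > h.py <<'E'
from station import arm,snapshot,camera_info,ticket
import cv2,numpy as np
from scipy.spatial.transform import Rotation as R
def cam(n,pose=None):
    c=camera_info(n)
    if n=="wrist":
        T=np.eye(4);p,q=pose;T[:3,:3]=R.from_quat(q).as_matrix();T[:3,3]=p
        M=np.linalg.inv(T@np.array(c["T_tool_cam"]));c["R"],c["t"]=M[:3,:3],M[:3,3]
    c["R"]=np.array(c["R"]);c["t"]=np.array(c["t"]);return c
def ray(c,u,v,z):
    o=-c["R"].T@c["t"];d=c["R"].T@np.array([(u-c["cx"])/c["fx"],(v-c["cy"])/c["fy"],1]);return o+d*(z-o[2])/d[2]
def proj(c,X):
    p=c["R"]@np.asarray(X,float)+c["t"];return np.array([c["fx"]*p[0]/p[2]+c["cx"],c["fy"]*p[1]/p[2]+c["cy"]])
def pose(): return np.array(arm.read_tool_pos()),np.array(arm.read_eef_rot())
def down(yaw,pitch=0):
    """fingers (x) down, jaw axis y at horizontal angle yaw; pitch tilts fingers about jaw axis"""
    y=np.array([np.cos(yaw),np.sin(yaw),0]);x=np.array([0,0,-1.]);z=np.cross(x,y)
    return R.from_matrix(np.c_[x,y,z]) * R.from_euler('y',pitch)
E
python3 - <<'E'
from h import *
s=512/800
for n,pts in(("scene",dict(nest=(390,305,.056),tray=(273,272,.004),brown=(287,330,0),roll=(414,257,.02),pen=(363,368,.01),brick=(210,252,.03),loupe=(246,237,.016),jar=(410,230,.0),box=(365,240,0))),("side",dict(nest=(428,297,.056),tray=(512,408,.004),brown=(514,329,0),brick=(578,462,.03),loupe=(533,482,.016),pen=(464,273,.01)))):
    c=cam(n)
    for k,(u,v,z) in pts.items(): print(n,k,ray(c,u*s,v*s,z).round(3))
p,q=pose();M=R.from_quat(q).as_matrix();print(M.round(2))
E
```

```text
scene nest [ 0.515 -0.12   0.056]
scene tray [0.511 0.207 0.004]
scene brown [0.384 0.055 0.   ]
scene roll [ 0.717 -0.05   0.02 ]
scene pen [ 0.376 -0.15   0.01 ]
scene brick [0.465 0.358 0.03 ]
scene loupe [0.568 0.344 0.016]
scene jar [0.826 0.032 0.   ]
scene box [0.731 0.103 0.   ]
side nest [ 0.517 -0.101  0.056]
side tray [0.511 0.21  0.004]
side brown [0.379 0.052 0.   ]
side brick [0.487 0.381 0.03 ]
side loupe [0.582 0.361 0.016]
side pen [ 0.382 -0.142  0.01 ]
[[-0.    0.32  0.95]
 [-0.    0.95 -0.32]
 [-1.   -0.    0.  ]]
```

View pics/wrist0.png

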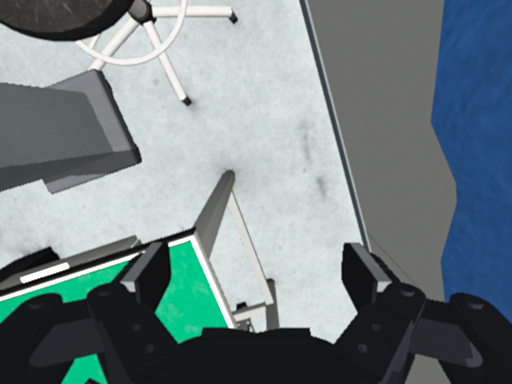

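```bash
python3 - <<'E'
from h import *
for n,x,y in(("tray1",.50,.209),("nest1",.50,-.11)):
    arm.movep([x,y,.26],down(np.pi/2).as_quat())
    p,q=pose();im=snapshot("wrist");cv2.imwrite(f"pics/{n}.png",im);np.savez(f"pics/{n}.npz",p=p,q=q)
    print(n,p.round(4),q.round(4),arm.read_time(),np.round(arm.read_joint_positions(),2))
E
python3 -c "
import cv2,numpy as np
a=cv2.imread('pics/tray1.png');b=cv2.imread('pics/nest1.png')
cv2.imwrite('pics/both1.png',np.vstack([a[:300,:],b[:300,:]]))"
```

```text
tray1 [0.4997 0.2105 0.2601] [-4.000e-04  7.071e-01  1.200e-03  7.072e-01] 2.0167 [-0.42  0.5  -0.03  1.8   0.02  0.85  1.12]
nest1 [ 0.5006 -0.108   0.26  ] [-6.000e-04  7.069e-01  1.600e-03  7.073e-01] 3.2833 [ 0.18  0.46 -0.01  1.88  0.01  0.81  1.74]
```

View pics/both1.png

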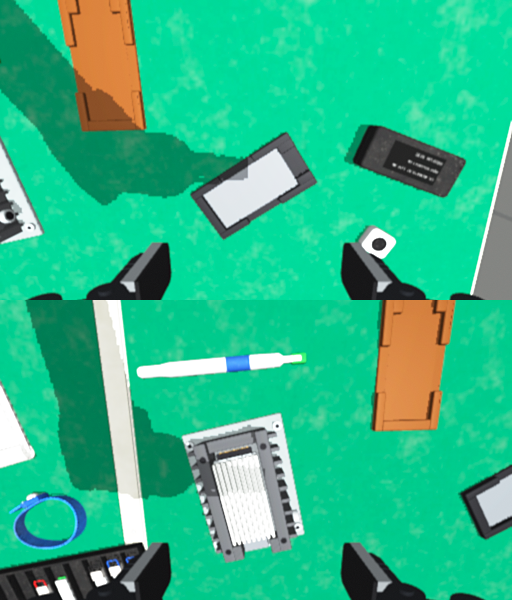

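```bash
python3 -c "
import cv2,numpy as np
a=cv2.imread('pics/tray1.png')[120:250,180:330];b=cv2.imread('pics/nest1.png')[105:270,170:320]
r=lambda x:cv2.resize(x,None,fx=3.6,fy=3.6,interpolation=cv2.INTER_CUBIC)
a=r(a);b=r(b);a=np.vstack([a,np.zeros((b.shape[0]-a.shape[0],a.shape[1],3),np.uint8)])
o=np.hstack([a,b])[:, :];print(o.shape);cv2.imwrite('pics/zoom1.png',cv2.resize(o,None,fx=.74,fy=.74))"
```

```text
(594, 1080, 3)
```

View pics/zoom1.png

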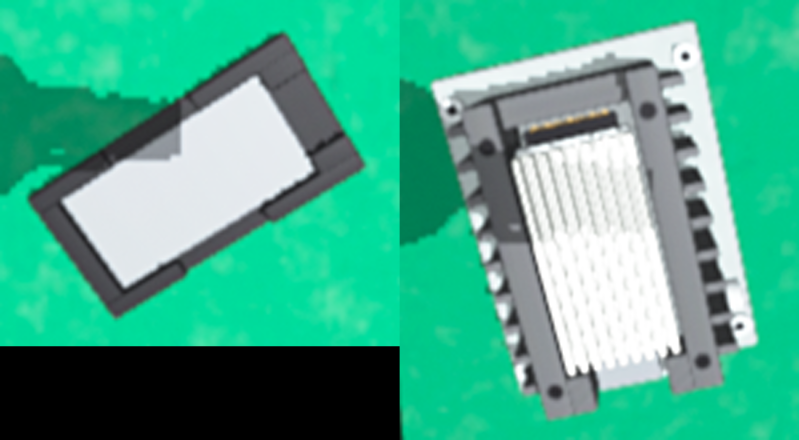

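Both views are as expected. In zoom1 the tray's notch is at its upper-right end, about (325,110). The module's plug end is at the top (575,125) and its snout at the bottom (630,372). It measures as 44 wide if the corners below agree.

```bash
python3 - <<'E'
from h import *
s=2.664
d=np.load("pics/tray1.npz");c=cam("wrist",(d["p"],d["q"]))
W=lambda pts,ox,u0,v0,z:np.array([ray(c,(u-ox)/s+u0,v/s+v0,z)[:2] for u,v in pts])
P=W([(30,200),(115,315),(362,165),(287,35)],0,180,120,.010)
print("tray",P.round(4).tolist(),[np.linalg.norm(P[i]-P[i-1]).round(4) for i in range(4)],P.mean(0).round(4))
x=(P[2]+P[3]-P[0]-P[1]);print("yaw",np.arctan2(x[1],x[0]))
im=cv2.imread("pics/tray1.png");h=cv2.cvtColor(im,cv2.COLOR_BGR2HSV)
m=((h[...,1]<90)*255).astype(np.uint8);m[:,:185]=0;m[:,325:]=0;m[250:]=0;m[:120]=0
k=max(cv2.findContours(m,0,2)[0],key=cv2.contourArea);B=cv2.boxPoints(cv2.minAreaRect(k));print(B.tolist())
P=np.array([ray(c,u,v,.008)[:2] for u,v in B]);print("tray rect",P.mean(0).round(4),[np.linalg.norm(P[i]-P[i-1]).round(4) for i in range(4)],np.arctan2(*(P[1]-P[0])[::-1]),np.arctan2(*(P[2]-P[1])[::-1]))
d=np.load("pics/nest1.npz");c=cam("wrist",(d["p"],d["q"]))
P=W([(513,150),(640,130),(682,350),(573,378)],400,170,105,.056)
print("mod",P.round(4).tolist(),[np.linalg.norm(P[i]-P[i-1]).round(4) for i in range(4)])
x=P[2]+P[3]-P[0]-P[1];x/=np.linalg.norm(x);print("yaw",np.arctan2(x[1],x[0]),"origin",P.mean(0)-.005*x)
Q=W([(487,148),(647,110),(703,361),(555,392)],400,170,105,.056);y=Q[2]+Q[3]-Q[0]-Q[1]
print("bolts",Q.round(4).tolist(),Q.mean(0),np.arctan2(y[1],y[0]))
F=W([(432,82),(693,22),(757,345)],400,170,105,.006);print("foot",F.round(4).tolist(),np.linalg.norm(F[1]-F[0]),np.linalg.norm(F[2]-F[1]),(F[0]+F[2])/2,np.arctan2(*(F[2]-F[1])[::-1]))
E
```

```text
tray [[0.5208, 0.1371], [0.5749, 0.1725], [0.5048, 0.2802], [0.4503, 0.2462]] [np.float64(0.1299), np.float64(0.0646), np.float64(0.1286), np.float64(0.0642)] [0.5127 0.209 ]
yaw 2.145895136656841
[[190.0252685546875, 193.4837646484375], [286.00360107421875, 131.78338623046875], [317.6498107910156, 181.01080322265625], [221.67147827148438, 242.711181640625]]
tray rect [0.5136 0.2082] [np.float64(0.0714), np.float64(0.13), np.float64(0.067), np.float64(0.1366)] 2.143570938329129 0.6049079690401277
mod [[0.4751, -0.1485], [0.4677, -0.1029], [0.5527, -0.0859], [0.5648, -0.1283]] [np.float64(0.092), np.float64(0.0462), np.float64(0.0867), np.float64(0.0441)]
yaw 0.20944459958726988 origin [ 0.51017909 -0.11744199]
bolts [[0.4744, -0.1578], [0.4606, -0.1005], [0.5573, -0.0776], [0.5709, -0.1355]] [ 0.51579783 -0.11785074] 0.2294854567215934
foot [[0.4549, -0.1885], [0.4305, -0.0809], [0.5724, -0.0477]] 0.11032919703988081 0.1456709244679669 [ 0.51364559 -0.11812512] 0.22977837787939734
```

Nest at about (0.5127,-0.118), yaw 0.229. Tray at about (0.513,0.2086), yaw 2.145. The module measures about 88 x 45, the size given. The last joint's range means the jaw has to be at the nest yaw - 90° for both the grip and the placing. Pressing now.

```bash
cat >> h.py <<'E'
NO=np.array([.5125,-.118,0]);NY=.229;RN=R.from_euler('z',NY)
N=lambda x,y,z:NO+RN.apply([x,y,z])
TO=np.array([.5132,.2086,0]);TY=2.145;RT=R.from_euler('z',TY)
T=lambda x,y,z:TO+RT.apply([x,y,z])
E
python3 - <<'E'
from h import *
q=down(NY-np.pi/2).as_quat()
print([None if j is None else np.round(j,2) for j in (arm.ik(N(-.039,0,.17),q),arm.ik(T(.037,0,.12),down(TY-np.pi/2).as_quat()),arm.ik(N(.01,0,.15),down(NY-np.pi/2,.49).as_quat()),arm.ik(N(.01,0,.15),down(NY-np.pi/2,-.49).as_quat()))])
print((down(NY-np.pi/2,.49).apply([1,0,0])),RN.apply([1,0,0]))
arm.move_gripper(0.0,60);arm.movep(N(-.039,0,.155),q)
arm.line_to(N(-.039,0,.134),.06);f0=np.array(arm.read_ft_force())
x,z=-.039,.134
log=[]
con=None
while z>.112:
    z-=.0015
    if con: x-=.0006
    arm.line_to(N(x,0,z),.03);f=np.array(arm.read_ft_force())-f0
    log.append((round(z,4),round(arm.read_tool_pos()[2],4),*f.round(1)))
    if con is None and f[2]>.7: con=z
    if con and con-z>.0125: break
    if f[2]>15: break
print(con,*log,sep="\n");print(arm.read_time())
arm.pause(.5);im=snapshot("wrist");cv2.imwrite("pics/press.png",im)
E
```

```text
[array([-0.24,  0.67,  0.71,  2.04, -0.69,  0.69, -0.42]), array([-0.63,  0.72,  0.21,  1.9 , -0.27,  0.55,  0.33]), array([ 0.55,  0.64, -0.39,  2.19,  3.14,  0.08,  2.08]), array([-0.37,  0.99,  0.91,  1.66, -0.46,  1.25, -0.67])]
[ 0.45833967  0.10683384 -0.88233286] [0.97389389 0.22700374 0.        ]
0.11449999999999999
(0.1325, np.float64(0.1326), np.float64(0.2), np.float64(-0.7), np.float64(-0.4))
(0.131, np.float64(0.131), np.float64(0.3), np.float64(-0.2), np.float64(-1.2))
(0.1295, np.float64(0.1294), np.float64(-0.5), np.float64(-1.1), np.float64(-1.1))
(0.128, np.float64(0.1279), np.float64(-0.2), np.float64(0.1), np.float64(-0.6))
(0.1265, np.float64(0.1264), np.float64(0.7), np.float64(0.2), np.float64(0.3))
(0.125, np.float64(0.1249), np.float64(0.7), np.float64(0.4), np.float64(-1.1))
(0.1235, np.float64(0.1234), np.float64(0.4), np.float64(-0.5), np.float64(-0.4))
(0.122, np.float64(0.1219), np.float64(0.6), np.float64(-0.1), np.float64(-0.8))
(0.1205, np.float64(0.1204), np.float64(-1.2), np.float64(-0.1), np.float64(0.1))
(0.119, np.float64(0.1189), np.float64(0.6), np.float64(0.3), np.float64(-0.8))
(0.1175, np.float64(0.1174), np.float64(1.8), np.float64(-0.0), np.float64(-0.6))
(0.116, np.float64(0.1159), np.float64(0.7), np.float64(0.8), np.float64(-1.3))
(0.1145, np.float64(0.1148), np.float64(-0.7), np.float64(0.5), np.float64(1.5))
(0.113, np.float64(0.1144), np.float64(-2.7), np.float64(2.4), np.float64(12.3))
(0.1115, np.float64(0.1142), np.float64(-3.0), np.float64(3.9), np.float64(23.9))
10.1417
```

```bash
python3 - <<'E'
from h import *
p,q=pose();arm.line_to(p+[0,0,.06],.15)
q=down(np.pi/2).as_quat();print(arm.ik(N(-.01,0,.26),q))
p,q=pose();print(p.round(3));im=snapshot("wrist");s=snapshot("side");c=snapshot("scene")
uv=proj(cam("side"),N(0,0,.05));uw=proj(cam("scene"),N(0,0,.05));print(uv,uw)
def cr(im,uv,w,S):
    u,v=uv.astype(int);u=max(w,min(u,512-w));v=max(w,min(v,384-w));return cv2.resize(im[v-w:v+w,u-w:u+w],(S,S),interpolation=cv2.INTER_CUBIC)
a=np.hstack([cr(s,uv,32,300),cr(c,uw,32,300)])
b=cv2.resize(im,(400,300));b=np.hstack([b,np.zeros((300,200,3),np.uint8)])
cv2.imwrite("pics/after_press.png",np.vstack([a,b]));print(arm.read_time())
E
```

```text
[ 0.23513344  0.46261962 -0.06173223  1.861696    0.03772317  0.81839315
  1.72488611]
[ 0.474 -0.127  0.174]
[272.46491991 187.41272674] [248.56446922 196.81360655]
11.4083
```

View pics/after_press.png

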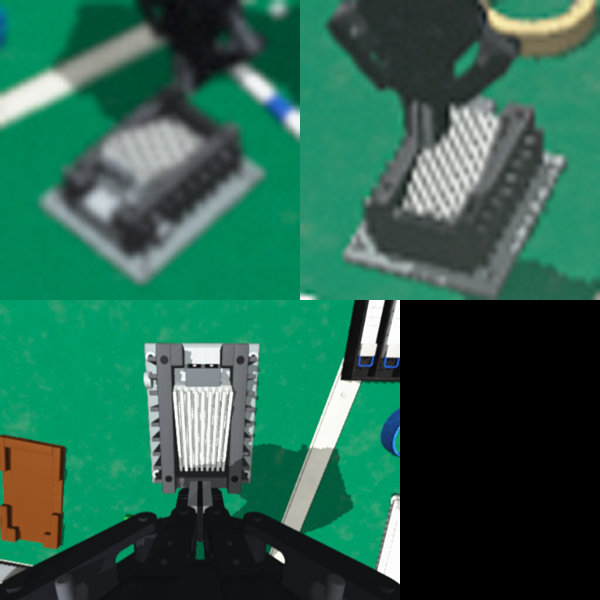

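The press worked: the module's snout end is up (wrist crop: wide raised end at row 387, narrow low end at row 470) and the nest hasn't moved. Next I compare the predicted tilted corners with the view, check the fingertip reach when open, and test which pitches the arm can do.

```bash
cat >> h.py <<'E'
A=.49
def tip(x,y,z):
    """tipped-module frame (mm) -> nest frame (m)"""
    c,s=np.cos(A),np.sin(A)
    return np.array([2+(x-2)*c-z*s-3*c, y, 36+(x-2)*s+z*c-3*s])/1000
E
python3 - <<'E'
from h import *
c=cam("wrist",pose())
for P in((48,22,20),(48,-22,20),(-38,22,20),(-38,-22,20)): print(P,proj(c,N(*tip(*P)))/1.28+[0,300])
d=np.load("pics/nest1.npz");c=cam("wrist",(d["p"],d["q"]));Rm=R.from_quat(d["q"])
for xt in(.06,.066,.073): print(xt,[proj(c,d["p"]+Rm.apply([xt,-.0425,z])).round(0).tolist() for z in(-.011,.011)])
g=tip(37,0,20);print(g)
for pit in(.0,.15,.25,.35,.42,.49):
    q=down(NY-np.pi/2,pit);qp=down(TY-np.pi/2,pit-A)
    off=[.066-.007,0,0]   # tip at 7mm below top
    a=arm.ik(N(*g)-q.apply(off),q.as_quat());b=arm.ik(T(.037,0,.024)-qp.apply(off),qp.as_quat())
    print(pit,a if a is None else a.round(2),b if b is None else b.round(2))
E
```

```text
(48, 22, 20) [170.61821449 387.60795619]
(48, -22, 20) [231.52424468 387.6683698 ]
(-38, 22, 20) [178.35942311 467.83467794]
(-38, -22, 20) [222.89433119 467.87276082]
0.06 [[170.0, 238.0], [174.0, 278.0]]
0.066 [[174.0, 233.0], [177.0, 271.0]]
0.073 [[177.0, 228.0], [180.0, 265.0]]
[0.02082213 0.         0.06870669]
0.0 [-0.24  0.79  0.67  1.92 -0.76  0.7  -0.45] [-1.15  0.95  0.67  1.93 -0.11  0.45 -0.03]
0.15 [-0.13  0.72  0.52  2.02 -0.93  0.51 -0.26] [-1.02  0.88  0.57  1.94 -0.22  0.44  0.14]
0.25 [ 0.    0.68  0.34  2.09 -1.1   0.37 -0.06] [-0.93  0.84  0.5   1.94 -0.29  0.44  0.25]
0.35 [ 0.3   0.65 -0.06  2.15 -1.34  0.13  0.23] [-0.82  0.81  0.41  1.93 -0.35  0.46  0.35]
0.42 [ 0.96  0.97 -1.15  2.18  1.69  0.66 -2.65] [-0.74  0.8   0.33  1.93 -0.36  0.47  0.4 ]
0.49 [ 0.99  0.98 -1.15  2.23  1.87  0.64 -2.78] [-0.65  0.79  0.25  1.92 -0.38  0.48  0.44]
```

```bash
python3 - <<'E'
from h import *
q=down(NY-np.pi/2,.25)
arm.move_gripper(.75,60)
arm.movep(N(-.02,0,.19),q.as_quat())
p,qq=pose();im=snapshot("wrist");c=cam("wrist",(p,qq))
np.savez("pics/w2.npz",p=p,q=qq);cv2.imwrite("pics/w2.png",im)
o=im.copy()
for P in((48,22,20),(48,-22,20),(-38,22,20),(-38,-22,20)):
    cv2.circle(o,tuple(int(v) for v in proj(c,N(*tip(*P)))),2,(0,0,255),-1)
for y in(-36,-24,24,36):
    for x in(-48,49): cv2.circle(o,tuple(int(v) for v in proj(c,N(x/1000,y/1000,.056))),2,(255,0,255),-1)
u,v=proj(c,N(0,0,.06)).astype(int);print(u,v,arm.read_time())
o=o[60:330,110:400];cv2.imwrite("pics/w2o.png",cv2.resize(o,None,fx=2.2,fy=2.2,interpolation=cv2.INTER_CUBIC))
E
```

```text
256 227 12.4333
```

View pics/w2o.png

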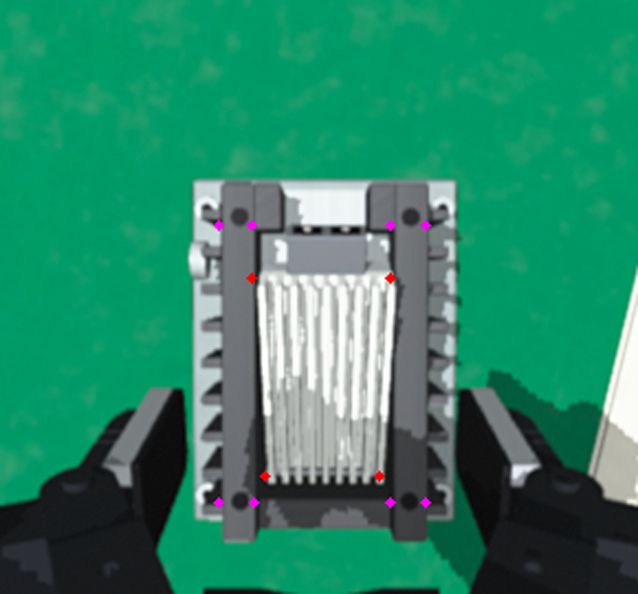

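Seen and predicted agree in x. In y both the nest and the raised end are about 1.5–2 mm toward -y (seen 257..396, predicted 251..390). I correct for that and grip.

```bash
python3 - <<'E'
from h import *
q=down(NY-np.pi/2,.25);dr=np.array([np.sin(.25),0,-np.cos(.25)])
t=np.array([.024,-.0018,.0602])
at=lambda t,back=0:N(*(t-(.0695+back)*dr))
arm.movep(at(t,.035),q.as_quat())
f0=np.array(arm.read_ft_force())
arm.line_to(at(t),.08)
print("at",arm.read_time(),(np.array(arm.read_ft_force())-f0).round(1))
arm.move_gripper(.62,60)
p,qq=pose();cv2.imwrite("pics/g1.png",snapshot("wrist"))
print("pre",arm.read_opening(),(np.array(arm.read_ft_force())-f0).round(1))
arm.move_gripper(0.0,80)
print("closed",arm.read_opening(),(np.array(arm.read_ft_force())-f0).round(1),arm.read_time())
im=snapshot("wrist");cv2.imwrite("pics/g2.png",im)
a=cv2.imread("pics/g1.png")[100:300,100:412];b=im[100:300,100:412]
cv2.imwrite("pics/g12.png",cv2.resize(np.vstack([a,b]),None,fx=1.5,fy=1.5))
E
```

```text
at 13.2917 [ 0.7  0.4 -0.5]
pre 0.6239625327589903 [-0.2  0.9 -0.2]
closed 0.4913860724591074 [-0.2  0.5  4.4] 13.8583
```

View pics/g12.png

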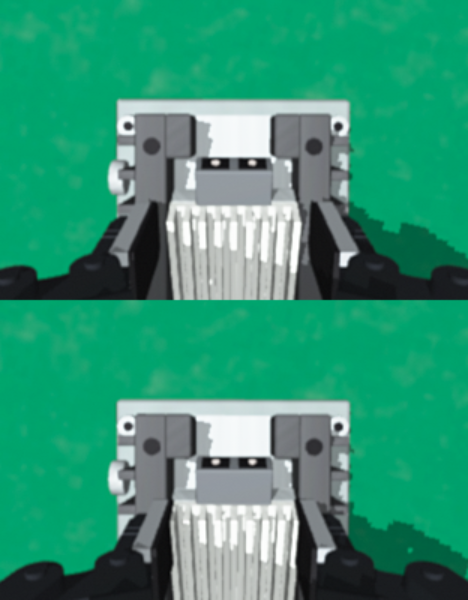

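The pads have closed on both flanks with the snout between them (g2, module between columns 170 and 300). Now I lift and check.

```bash
python3 - <<'E'
from h import *
p,q=pose();f0=np.array(arm.read_ft_force())
arm.line_to(p+[0,0,.03],.08);print(arm.read_opening(),(np.array(arm.read_ft_force())-f0).round(1))
arm.line_to(p+[0,0,.14],.2);print(arm.read_opening(),arm.read_time())
qp=down(TY-np.pi/2,.25-A)
# high above tray, module level
h=.12
arm.movep(T(.037,0,.024+h)-qp.apply([.062,0,0]),qp.as_quat())
print(arm.read_opening(),(np.array(arm.read_ft_force())-f0).round(1),arm.read_time())
p,qq=pose();np.savez("pics/w3.npz",p=p,q=qq)
im=snapshot("wrist");cv2.imwrite("pics/w3.png",im)
s=snapshot("side");sc=snapshot("scene");cv2.imwrite("pics/s3.png",s);cv2.imwrite("pics/sc3.png",sc)
def cr(im,uv,w,S):
    u,v=uv.astype(int);return cv2.resize(im[v-w:v+w,u-w:u+w],(S,S),interpolation=cv2.INTER_CUBIC)
X=T(.02,0,.1)
a=np.hstack([cr(s,proj(cam("side"),X),45,300),cr(sc,proj(cam("scene"),X),45,300)])
b=np.hstack([cv2.resize(im,(400,300)),np.zeros((300,200,3),np.uint8)])
cv2.imwrite("pics/hold.png",np.vstack([a,b]))
E
```

```text
0.48910727879783744 [ 1.9 -0.  -7.6]
0.48891709089361585 15.1417
0.4896598273972255 [ 2.   0.  -5.5] 16.5083
```

View pics/hold.png

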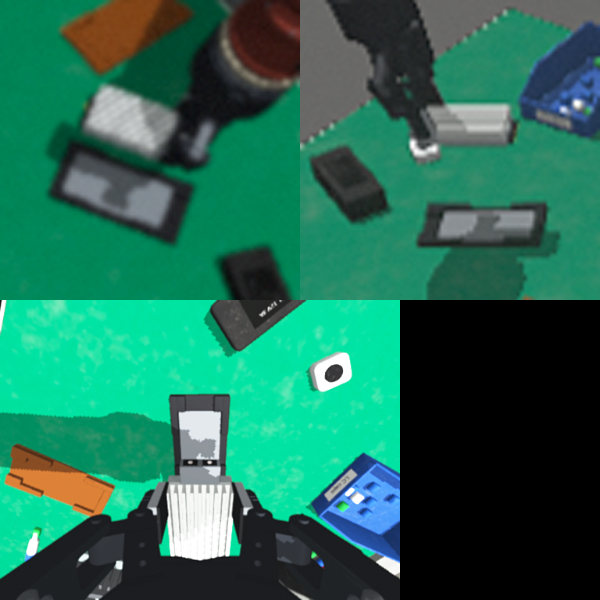

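```bash
cat >> h.py <<'E'
def mod_in_tool(P):
    """module point (mm) -> tool frame (m), from the grasp geometry"""
    q=down(NY-np.pi/2,.25);dr=np.array([np.sin(.25),0,-np.cos(.25)])
    tcp=N(*(np.array([.024,0,.0602])-.0695*dr));return q.inv().apply(N(*tip(*P))-tcp)
E
python3 - <<'E'
from h import *
d=np.load("pics/w3.npz");p,q=d["p"],R.from_quat(d["q"]);w=lambda P:p+q.apply(mod_in_tool(P))
print("origin in tool",mod_in_tool((0,0,0)).round(4),"world",w((0,0,0)).round(4),"tray frame",RT.inv().apply(w((0,0,0))-TO).round(4))
O=[]
for n,f,u0,v0,u1,v1,S in(("wrist","w3",190,90,330,270,3.2),("side","s3",0,0,0,0,5),("scene","sc3",0,0,0,0,5)):
    c=cam(n,(p,d["q"]));im=cv2.imread(f"pics/{f}.png")
    if n!="wrist":
        u,v=proj(c,T(.0,0,.06)).astype(int);u0,u1,v0,v1=u-35,u+35,v-40,v+40
    o=cv2.resize(im[v0:v1,u0:u1],None,fx=S,fy=S,interpolation=cv2.INTER_CUBIC)
    L=[((48,22,20),(0,0,255)),((48,-22,20),(0,0,255)),((-38,22,20),(0,0,255)),((-38,-22,20),(0,0,255)),((62,13,11),(255,0,255)),((62,-13,11),(255,0,255)),((-40,22,0),(255,0,0)),((-40,-22,0),(255,0,0))]
    L=[(w(P),k) for P,k in L]+[(T(x/1e3,y/1e3,.01),(0,255,255)) for x in(-66,66) for y in(-34,34)]+[(T(66e-3,y/1e3,.01),(0,200,255)) for y in(-16,16)]
    for X,k in L:
        uv=((proj(c,X)-[u0,v0]+.5)*S).astype(int);cv2.circle(o,tuple(int(t) for t in uv),2,k,-1)
    O.append(o)
H=600;W=[cv2.copyMakeBorder(o,0,max(0,H-o.shape[0]),0,0,0)[:H] for o in O]
B=np.vstack(O[1:]);B=cv2.resize(B,None,fx=600/B.shape[0],fy=600/B.shape[0]);o=np.hstack([W[0],B]);print(o.shape);cv2.imwrite("pics/ov3.png",o)
E
```

```text
origin in tool [0.0887 0.     0.0322] world [0.5142 0.2054 0.1261] tray frame [-0.0033  0.0009  0.1261]
(600, 710, 3)
```

View pics/ov3.png

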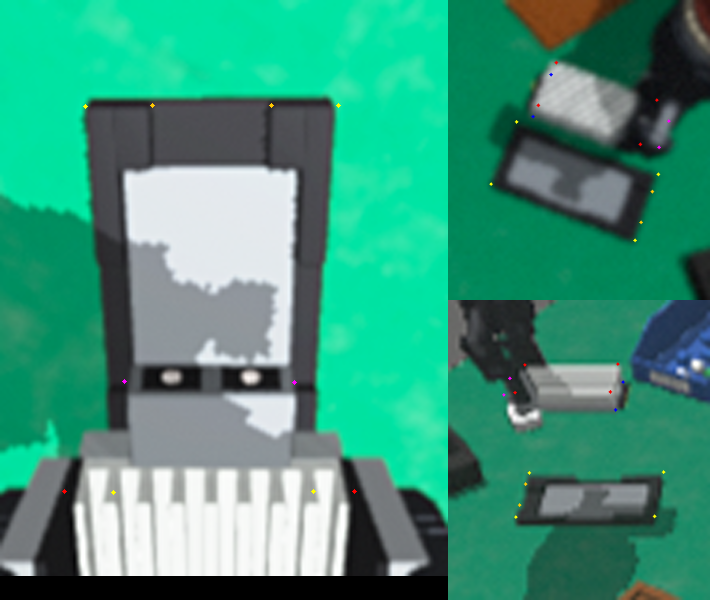

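```bash
python3 - <<'E'
from h import *
from scipy.optimize import least_squares
d=np.load("pics/w3.npz");p,q=d["p"],R.from_quat(d["q"]);c=cam("wrist",(p,d["q"]))
ob={(48,22,20):(77,470),(48,-22,20):(349,471),(62,13,11):(130,392),(62,-13,11):(295,392),(62,13,1):(133,366),(62,-13,1):(293,366)}
M=np.array(list(ob),float);px=np.array(list(ob.values()))/3.2+[190,90]
# nominal: world pose with pitch; unknown: pitch e, x,y,z of the origin in the tray-aligned frame
w0=p+q.apply(mod_in_tool((0,0,0)))
def X(s,M): 
    e,dx,dy,dz,ya=s;return w0+RT.apply(R.from_euler('zy',[ya,e]).apply(M/1e3)+[dx,dy,dz])
def f(s): return (np.array([proj(c,a) for a in X(s,M)])-px).ravel()
r=least_squares(f,np.zeros(5),x_scale=[.1,.01,.01,.01,.1]);print("free",r.x.round(4),r.fun.round(1))
# constraint: plug end top height as seen in the scene view: fit also scene corners
cs=cam("scene")
# crop rect of the scene panel
u,v=proj(cs,T(.0,0,.06)).astype(int)
k=5*600/800;S=lambda a,b:np.array([(a-448)/k+u-35,(b-300)/k+v-40])
sc={(-38,22,20):S(618,364),(-38,-22,20):S(611,391),(-40,-22,0):S(617,409)}
trs=proj(cs,T(-.066,-.034,.01));trobs=S(661,524);print("scene offset at tray corner",trobs-trs)
f2=lambda s:np.r_[f(s),np.ravel([proj(cs,X(s,np.array(P,float)))-o for P,o in sc.items()])]
r=least_squares(f2,np.zeros(5),x_scale=[.1,.01,.01,.01,.1]);print("joint",r.x.round(4),r.fun.round(1))
E
```

```text
free [ 0.3562 -0.0073 -0.0007  0.0107 -0.0056] [-0.4  2.4  0.3  2.3  1.7 -3.5 -1.4 -3.4  2.2  1.  -2.3  1.1]
scene offset at tray corner [-0.11325461 14.3061349 ]
joint [ 0.0709 -0.0087 -0.0001 -0.0072 -0.0153] [ 0.7  4.1 -1.4  4.6  1.7 -2.7 -1.5 -2.2  2.1 -2.9 -2.3 -2.5 -0.3  8.1
  3.7 -6.5  3.8 -6.6]
```

```bash
python3 - <<'E'
from h import *
from scipy.optimize import least_squares
d=np.load("pics/w3.npz");p,q=d["p"],R.from_quat(d["q"]);c=cam("wrist",(p,d["q"]));cs=cam("scene");w0=p+q.apply(mod_in_tool((0,0,0)))
ob={(48,22,20):(77,470),(48,-22,20):(349,471),(62,13,11):(130,392),(62,-13,11):(295,392),(62,13,1):(133,366),(62,-13,1):(293,366)}
u,v=proj(cs,T(.0,0,.06)).astype(int);k=3.75;S=lambda a,b:np.array([(a-448)/k+u-35,(b-300)/k+v-40])
off=S(661,524)-proj(cs,T(-.066,.034,.01));print("off",off)
obs=[(c,P,np.array(o)/3.2+[190,90]) for P,o in ob.items()]+[(cs,P,S(*o)) for P,o in {(-38,-22,20):(618,364),(-38,22,20):(611,391),(-40,22,0):(617,409)}.items()]
def X(s,P): return w0+RT.apply(R.from_euler('zy',[s[4],s[0]]).apply(np.array(P)/1e3)+s[1:4])
for w in(0,1):
  f=lambda s:np.ravel([(proj(C,X(s,P))-o+(off*w if C is cs else 0)) for C,P,o in obs])
  r=least_squares(f,np.zeros(5),x_scale=[.1,.01,.01,.01,.1]);print(w,r.x.round(4),r.fun.round(1))
  print("lift ref",[ (X(r.x,P)-X(np.zeros(5),P)).round(4).tolist() for P in((-40,0,0),(37,0,20),(62,0,6))])
E
```

```text
off [2.2724994 2.5207685]
0 [ 0.1769 -0.0096  0.0002 -0.0019 -0.021 ] [ 0.6  3.1 -1.4  4.1  2.  -3.2 -1.6 -2.4  2.4 -1.7 -2.4 -0.9  1.  -1.4
  0.7 -1.2  1.5 -1.3]
lift ref [[0.004, -0.0081, 0.0052], [0.0041, -0.0053, -0.0087], [0.0061, -0.0074, -0.0129]]
1 [ 0.2778 -0.0081  0.0004  0.0058 -0.0236] [-0.4  2.4 -0.5  3.6  1.8 -3.8 -1.4 -2.9  2.2 -0.7 -2.2  0.2  1.6 -1.5
  1.2 -1.3  2.6 -1.5]
lift ref [[0.0025, -0.0062, 0.0168], [0.0026, -0.0031, -0.0051], [0.0057, -0.0068, -0.0114]]
```

```bash
python3 - <<'E'
from h import *
d=np.load("pics/w3.npz");p,q=d["p"],R.from_quat(d["q"]);w0=p+q.apply(mod_in_tool((0,0,0)))
X=lambda e,P:w0+RT.apply(R.from_euler('y',e).apply(np.array(P)/1e3))
for n,f in(("scene","sc3"),("side","s3")):
    c=cam(n);im=cv2.imread(f"pics/{f}.png").astype(int)
    P=[proj(c,X(0,a)) for a in((-38,-22,20),(30,-22,20),(-38,22,20),(30,22,20),(-40,22,0),(30,22,0),(-40,-22,0),(30,-22,0))];print(n,np.round(P,1).tolist())
    P=np.array(P);ex=im.max(2)-im.min(2)<45
    u0,u1=int(P[:,0].min())-2,int(P[:,0].max())+3;v0,v1=int(P[:,1].min())-5,int(P[:,1].max())+7
    print(u0,u1,v0,v1);g=im.mean(2)
    for v in range(v0,v1): print(v,' '.join(f"{int(g[v,u]) if ex[v,u] else 0:3d}" for u in range(u0,u1)))
    for e in(-.1,.1):
        L=lambda a,b:(lambda t:(t[1]/t[0]).round(3))(proj(c,X(e,b))-proj(c,X(e,a)))
        print(e,[L((-38,y,z),(48,y,z)) for y in(-22,22) for z in(0,20)])
E
```

```text
scene [[181.8, 137.6], [162.2, 137.8], [179.9, 145.0], [159.8, 145.1], [181.3, 149.8], [160.8, 150.0], [183.1, 142.4], [163.1, 142.5]]
157 186 132 156
132  40  37  46  77   0   0   0   0   0   0   0   0   0   0   0   0   0   0   0   0   0   0   0   0   0   0   0   0   0
133  35  37  35  46   0   0   0   0   0   0   0   0   0   0   0   0   0   0   0   0   0   0   0   0   0   0   0   0   0
134  36  38  37  36  77   0   0   0   0   0   0   0   0   0   0   0   0   0   0   0   0   0   0   0   0   0   0   0   0
135  37  38  38  35  45   0   0   0   0   0   0   0   0   0   0   0   0   0   0   0   0   0   0   0   0   0   0   0   0
136  37  35  36  35  32  73   0   0   0   0   0   0   0   0   0   0   0   0   0   0   0   0   0   0   0   0   0   0   0
137  37  34  28  34  31  44   0   0   0   0   0   0   0   0   0   0   0   0   0   0   0   0   0   0   0   0   0   0   0
138  35  67  72  71  70  67 115 156 161 162 160 160 160 159 160 161 161 159 159 161 159 159 159 160 163   0   0   0   0
139  53 124 133 129 130 128 141 166 191 194 194 194 193 194 194 193 194 193 195 194 194 194 195 195 198 164  
[... 6196 characters left out ...]
31  32  26
254  90  83  81  78  78  80  79  79  79  77  72  67  62  53  45  39  33  30  29  27  29   0   0   0   0   0   0   0   0   0   0   0
255 115 102  90  88  87  84  80  78  79  78  79  77  75  71  65  59  52  40  31  31  27  24  25  27  33   0   0   0   0   0   0   0
256 133 124 118 117 113  98  91  87  83  81  78  78  79  78  77  74  68  64  52  44  38  33  27  26  31  39   0   0   0   0   0   0
257 139 136 135 134 131 123 118 110  98  85  82  80  78  78  81  79  77  75  71  63  62  57  57  53  45  41  38  41   0   0   0   0
-0.1 [np.float64(0.32), np.float64(0.317), np.float64(0.309), np.float64(0.306)]
0.1 [np.float64(0.431), np.float64(0.429), np.float64(0.424), np.float64(0.423)]
```

The scene view shows the held module level to about 0.02 rad (its edges run along pixel rows, predicted slope -0.009). The wrist and scene views both suggest it sits about 2 mm toward the plug end in the grip, so I shift the target by +2 mm. I descend to 20 mm above the floor and look once more.

```bash
cat >> h.py <<'E'
QP=down(TY-np.pi/2,.25-A)
place=lambda h,dx=.002,dy=0.:T(dx,dy,.004+h)-QP.apply(mod_in_tool((0,0,0)))
E
python3 - <<'E'
from h import *
arm.line_to(place(.05),.15,ori=QP.as_quat());arm.line_to(place(.02),.08)
p,q=pose();im=snapshot("wrist");sc=snapshot("scene");np.savez("pics/w4.npz",p=p,q=q);cv2.imwrite("pics/w4.png",im);cv2.imwrite("pics/sc4.png",sc)
c=cam("wrist",(p,q));o=cv2.resize(im[120:270,170:350],None,fx=3,fy=3,interpolation=cv2.INTER_CUBIC)
for X,k in[(T(x/1e3,y/1e3,.01),(0,0,255)) for x,y in((66,34),(66,-34),(66,16),(66,-16))]:
    cv2.circle(o,tuple(int(t) for t in (proj(c,X)-[170,120])*3+1),2,k,-1)
cs=cam("scene");u,v=proj(cs,T(0,0,.02)).astype(int);s=cv2.resize(sc[v-35:v+35,u-30:u+30],None,fx=4,fy=4,interpolation=cv2.INTER_CUBIC)
s=cv2.copyMakeBorder(s,0,o.shape[0]-s.shape[0],0,0,0);o=np.hstack([o,s]);print(o.shape,arm.read_time(),arm.read_opening());cv2.imwrite("pics/pre.png",o)
E
```

```text
(450, 780, 3) 17.9083 0.4905937899285579
```

View pics/pre.png

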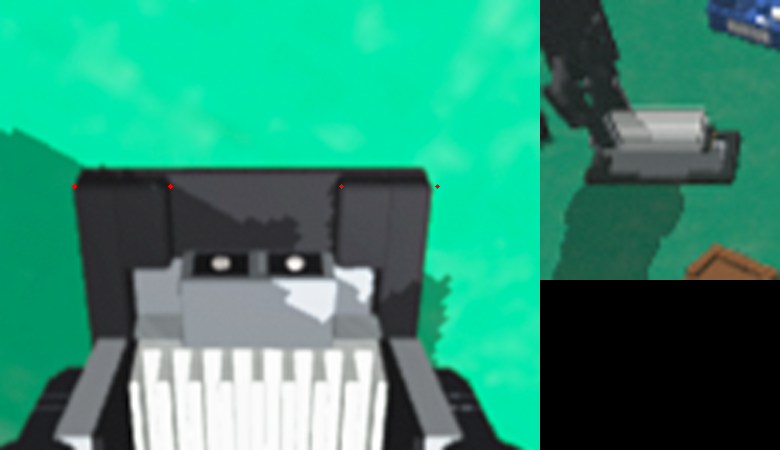

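```bash
python3 - <<'E'
from h import *
d=np.load("pics/w4.npz");p,q=d["p"],d["q"];Rm=R.from_quat(q)
for b in(0,-.006):
    c=cam("wrist",(p+Rm.apply([b,0,0]),q))
    F=lambda u,v,z:(RT.inv().apply(ray(c,u/3+170,v/3+120,z)-TO)*1e3).round(1)
    print("bias",b,"tray end",F(80,184,.01),F(428,184,.01),"notch",F(170,184,.01),F(338,184,.01))
    print(" snout top edge",F(183,280,.035),F(333,280,.035),"bottom",F(183,252,.025),"fin top front",F(133,382,.044),F(385,382,.044),"sink foot",F(135,340,.033),"floor pad end row268",F(135,268,.004),F(375,268,.004))
E
```

```text
bias 0 tray end [66.3 32.7 10. ] [ 66.4 -32.3  10. ] notch [66.3 15.9 10. ] [ 66.4 -15.5  10. ]
 snout top edge [61.3 11.8 35. ] [ 61.3 -12.8  35. ] bottom [60.6 12.6 25. ] fin top front [47.3 19.9 44. ] [ 47.3 -21.3  44. ] sink foot [47.5 20.9 33. ] floor pad end row268 [44.  24.7  4. ] [ 44.  -24.6   4. ]
bias -0.006 tray end [64.8 34.  10. ] [ 64.9 -33.6  10. ] notch [64.8 16.5 10. ] [ 64.8 -16.1  10. ]
 snout top edge [58.9 12.4 35. ] [ 59.  -13.5  35. ] bottom [58.5 13.2 25. ] fin top front [43.9 21.  44. ] [ 43.9 -22.4  44. ] sink foot [44.5 21.9 33. ] floor pad end row268 [41.7 25.7  4. ] [ 41.7 -25.6   4. ]
```

Relative to the tray, the module needs about +1.5 mm in x and +0.7 mm in y. I apply that and set it down under force watch.

```bash
python3 - <<'E'
from h import *
k=dict(dx=.0035,dy=.0007)
arm.line_to(place(.02,**k),.03);arm.line_to(place(.007,**k),.05);arm.pause(.1)
f0=np.mean([arm.read_ft_force() for _ in range(5)],0);h=.007;log=[]
while h>-.006:
    h-=.0007;arm.line_to(place(h,**k),.02);f=np.mean([arm.read_ft_force() for _ in range(3)],0)-f0
    log.append((round(h*1e3,1),f.round(1).tolist(),np.round(arm.read_wrist_torque(),2).tolist()))
    if f[2]>4: break
print(*log,sep="\n");print(arm.read_time(),arm.read_opening())
sc=snapshot("scene");cv2.imwrite("pics/sc5.png",sc);im=snapshot("wrist");cv2.imwrite("pics/w5.png",im);p,q=pose();np.savez("pics/w5.npz",p=p,q=q)
E
```

```text
(6.3, [0.6, 0.6, 0.4], [0.42, 0.23, -0.01])
(5.6, [1.1, 0.9, 2.0], [0.27, 0.32, 0.02])
(4.9, [-0.8, 0.9, 6.8], [0.11, 0.47, -0.05])
19.4167 0.48437888974232035
```

```bash
python3 - <<'E'
from h import *
k=dict(dx=.0035,dy=.0007)
def av(): 
    a=[]
    for _ in range(15): a.append(np.r_[arm.read_ft_force(),arm.read_wrist_torque()]);arm.pause(.02)
    return np.mean(a,0)
b=av();p1=arm.read_tool_pos();arm.line_to(place(.009,**k),.03);a=av()
d=b-a;print("dF",d[:3].round(2),"dM",d[3:].round(3),"tcp tray",(RT.inv().apply(p1-TO)*1e3).round(1),arm.read_opening(),arm.read_time())
F=RT.inv().apply(d[:3]);M=RT.inv().apply(d[3:]);print("tray F",F.round(2),"M",M.round(3))
# contact offset rel. TCP with contact ~95 mm below TCP
rz=-.09;ry=(M[0]+rz*F[1])/F[2];rx=(rz*F[0]-M[1])/F[2];print("contact off mm",rx*1e3,ry*1e3)
im=cv2.imread("pics/w5.png")[110:270,165:345];s=cv2.imread("pics/sc5.png")
cs=cam("scene");u,v=proj(cs,T(0,0,.02)).astype(int)
o=cv2.resize(im,None,fx=3,fy=3,interpolation=cv2.INTER_CUBIC);s=cv2.resize(s[v-40:v+40,u-21:u+21],None,fx=6,fy=6,interpolation=cv2.INTER_CUBIC)
cv2.imwrite("pics/c5.png",np.hstack([o,s]));print(u,v)
E
```

```text
dF [-1.75 -0.16  8.37] dM [-0.323  0.23  -0.067] tcp tray [55.7  0.6 88.1] 0.48844985506447947 20.3
tray F [0.82 1.56 8.37] M [ 0.368  0.146 -0.067]
contact off mm -26.26501682743294 27.245958563837593
174 170
```

View pics/c5.png

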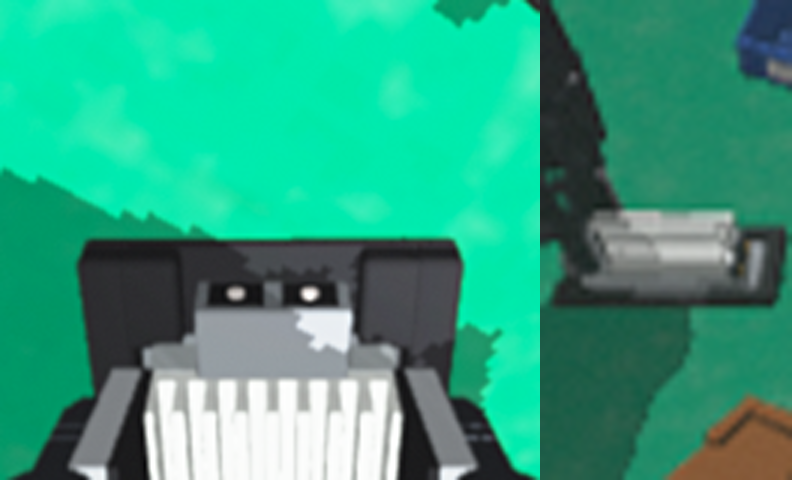

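```bash
python3 - <<'E'
from h import *
cs=cam("scene")
for f in("sc3","sc4","sc5"):
    g=cv2.imread(f"pics/{f}.png");print(f)
    for x in(-.03,-.01,.01):
        u=int(round(proj(cs,T(x,.03,.0))[0]));print(x,u,[(v,int(g[v,u].mean()),int(g[v,u,1])-int(g[v,u,2])) for v in range(158,186)] if f!="sc3" else [(v,int(g[v,u].mean()),int(g[v,u,1])-int(g[v,u,2])) for v in range(166,186)])
for x in(-.03,-.01,.01):
    print(x,"tray near bottom/top, far top",[proj(cs,T(x,y,z)).round(1).tolist() for y,z in((.034,0),(.034,.01),(.025,.004),(-.034,.01))])
    for b in(.004,.0095,.024): print("  mod",b,[proj(cs,T(x+.0035,y,b+z)).round(1).tolist() for y,z in((.022,0),(.022,.02),(-.022,.02))])
E
```

```text
sc3
-0.03 182 [(166, 88, 109), (167, 94, 109), (168, 89, 95), (169, 65, 44), (170, 118, 2), (171, 145, 5), (172, 143, 7), (173, 144, 7), (174, 145, 7), (175, 119, 5), (176, 93, 7), (177, 80, 6), (178, 51, 9), (179, 37, 12), (180, 37, 8), (181, 56, 47), (182, 65, 68), (183, 62, 68), (184, 64, 64), (185, 64, 62)]
-0.01 176 [(166, 91, 106), (167, 89, 113), (168, 89, 92), (169, 67, 43), (170, 100, 0), (171, 109, 3), (172, 93, 6), (173, 93, 6), (174, 92, 7), (175, 94, 6), (176, 92, 6), (177, 95, 7), (178, 89, 7), (179, 64, 6), (180, 40, 8), (181, 60, 42), (182, 68, 62), (183, 66, 62), (184, 65, 64), (185, 66, 60)]
0.01 171 [(166, 96, 100), (167, 96, 98), (168, 80, 68), (169, 49, 27), (170, 97, 3), (171, 136, 4), (172, 146, 6), (173, 143, 7), (174, 145, 6), (175, 147, 7), (176, 119, 6), (177, 93, 7), (178, 86, 6), (179, 62, 6), (180, 41, 5), (181, 57, 48), (182, 65, 70), (183, 64, 66), (184, 64, 63), (185, 62, 68)]
sc4
-0.03 182 [(158, 93, 104), (159, 91, 106), (160, 87, 110), (161, 116, 89), (162, 124, 35), (163, 169, -1), (164, 174, 2), (165, 179, 5), (166, 199, 1), (167, 188, 1), (168, 
[... 2573 characters left out ...]
 165.5]]
  mod 0.0095 [[181.0, 176.2], [180.2, 171.9], [182.0, 164.3]]
  mod 0.024 [[180.4, 173.1], [179.7, 168.7], [181.5, 161.1]]
-0.01 tray near bottom/top, far top [[176.2, 180.4], [175.8, 178.3], [176.5, 178.0], [178.8, 166.5]]
  mod 0.004 [[175.6, 177.5], [174.8, 173.1], [176.8, 165.5]]
  mod 0.0095 [[175.4, 176.3], [174.6, 171.9], [176.6, 164.3]]
  mod 0.024 [[174.8, 173.1], [174.0, 168.7], [176.0, 161.1]]
0.01 tray near bottom/top, far top [[170.7, 180.5], [170.2, 178.3], [170.9, 178.0], [173.3, 166.5]]
  mod 0.004 [[170.1, 177.5], [169.2, 173.1], [171.3, 165.5]]
  mod 0.0095 [[169.9, 176.3], [169.0, 171.9], [171.1, 164.3]]
  mod 0.024 [[169.2, 173.1], [168.4, 168.7], [170.5, 161.2]]
```

```bash
python3 - <<'E'
from h import *
d=np.load("pics/w4.npz");c=cam("wrist",(d["p"],d["q"]));g=cv2.imread("pics/w4.png")
col=[int(170+250/3+k) for k in(-12,0)]+[int(170+120/3)]
print("tray end rows pred z0,z10:",proj(c,T(.066,0,0))[1],proj(c,T(.066,0,.01))[1])
for u in col: print(u,[(v,int(g[v,u].mean()),int(g[v,u,1])-int(g[v,u,2])) for v in range(172,190)])
cs=cam("scene");g=cv2.imread("pics/sc5.png")
for v in(173,176,178,179): print(v,[(u,int(g[v,u].mean()),int(g[v,u,1])-int(g[v,u,2])) for u in range(176,198)])
for y,z in((.034,.01),(.034,0),(0,.01),(-.034,.01)): print("end -66",y,z,proj(cs,T(-.066,y,z)).round(1),"pad end -51",proj(cs,T(-.051,y,.004)).round(1),"end +66",proj(cs,T(.066,y,z)).round(1))
for P in((-38,22,20),(-40,22,9),(-40,22,0),(-46,18,5),(-46,18,0)): print(P,"at contact, nominal+3.5",proj(cs,T(P[0]/1e3+.0035,P[1]/1e3,P[2]/1e3+.0089)).round(1))
print([(u,int(g[180,u].mean()),int(g[180,u,1])-int(g[180,u,2])) for u in range(150,162)],[(u,int(g[180,u].mean()),int(g[180,u,1])-int(g[180,u,2])) for u in range(180,196)])
E
```

```text
tray end rows pred z0,z10: 174.21853426852257 181.89905582035547
241 [(172, 135, 234), (173, 137, 236), (174, 135, 237), (175, 108, 165), (176, 59, 38), (177, 52, -9), (178, 69, -1), (179, 76, 0), (180, 76, 1), (181, 75, 1), (182, 76, 2), (183, 76, 1), (184, 77, 2), (185, 75, 3), (186, 76, 3), (187, 76, 2), (188, 71, 1), (189, 60, 1)]
253 [(172, 135, 234), (173, 138, 237), (174, 136, 238), (175, 107, 171), (176, 59, 36), (177, 55, -11), (178, 70, -2), (179, 76, -1), (180, 77, -1), (181, 76, 0), (182, 77, 0), (183, 77, 0), (184, 76, -1), (185, 76, -1), (186, 77, -1), (187, 76, 0), (188, 76, 0), (189, 75, 0)]
210 [(172, 135, 233), (173, 136, 235), (174, 135, 236), (175, 111, 173), (176, 65, 55), (177, 40, -4), (178, 35, -2), (179, 28, 0), (180, 28, 1), (181, 32, 0), (182, 38, -1), (183, 43, 1), (184, 46, 0), (185, 47, 0), (186, 46, -1), (187, 47, 0), (188, 47, 0), (189, 46, 0)]
173 [(176, 158, 3), (177, 159, 3), (178, 159, 4), (179, 159, 3), (180, 158, 4), (181, 158, 2), (182, 161, 3), (183, 135, 3), (184, 181, 5), (185, 94, 5), (186, 42, 6), (187, 83, 3), (188, 140, 7), (189, 138, 6),
[... 1380 characters left out ...]
0.  167.7] end +66 [158.2 166.6]
(-38, 22, 20) at contact, nominal+3.5 [182.5 172. ]
(-40, 22, 9) at contact, nominal+3.5 [183.5 174.4]
(-40, 22, 0) at contact, nominal+3.5 [183.8 176.4]
(-46, 18, 5) at contact, nominal+3.5 [185.4 174.6]
(-46, 18, 0) at contact, nominal+3.5 [185.6 175.6]
[(150, 97, 94), (151, 97, 99), (152, 93, 106), (153, 86, 86), (154, 64, 63), (155, 45, 12), (156, 38, 3), (157, 37, 4), (158, 37, 7), (159, 36, 5), (160, 36, 4), (161, 36, 7)] [(180, 44, 1), (181, 34, 6), (182, 35, 5), (183, 34, 7), (184, 35, 6), (185, 35, 5), (186, 34, 5), (187, 33, 8), (188, 39, 11), (189, 38, 12), (190, 35, 14), (191, 37, 10), (192, 75, 80), (193, 91, 107), (194, 91, 107), (195, 92, 104)]
```

The views disagree. Contact came 5 mm early, which could be the floor (if the module hangs lower in the grip) or a tray wall (top 6 mm above the floor). I probe at a few offsets: the same height everywhere would mean the floor.

```bash
cat >> h.py <<'E'
def probe(dx,dy,h0=.009,hmin=-.004,thr=3.5):
    k=dict(dx=dx,dy=dy);arm.line_to(place(h0,**k),.03);arm.pause(.08)
    f0=np.mean([arm.read_ft_force() for _ in range(6)],0);h=h0;L=[]
    while h>hmin:
        h-=.0007;arm.line_to(place(h,**k),.025);f=np.mean([arm.read_ft_force() for _ in range(4)],0)-f0;L.append(f)
        if f[2]>thr: break
    return round(h*1e3,1),RT.inv().apply(L[-1]).round(1).tolist(),round(arm.read_opening(),4),round(arm.read_time(),1)
E
python3 - <<'E'
from h import *
for o in((.0035,-.0012),(.0010,.0),(.0035,.0022)):
    print(o,probe(*o)); arm.line_to(place(.010,*o),.05)
E
```

```text
(0.0035, -0.0012) (4.8, [-0.2, 1.7, 8.1], 0.489, 22.1)
(0.001, 0.0) (-0.8, [0.5, 1.9, 8.3], 0.4812, 26.2)
(0.0035, 0.0022) (4.8, [0.9, 0.6, 7.3], 0.4933, 28.4)
```

At dx=0.001 it went down to floor level, so the earlier contact was the end wall beside the notch: my +x shift was too much. I set it down at dx≈0 and release.

```bash
python3 - <<'E'
from h import *
print(probe(.0,.0,h0=.008))
p,q=pose();cv2.imwrite("pics/w6.png",snapshot("wrist"))
arm.move_gripper(.56);print(arm.read_opening());arm.move_gripper(.7)
bk=R.from_quat(q).apply([-1,0,0]);arm.line_to(p+bk*.03,.06)
arm.line_to(p+bk*.03+[0,0,.12],.2)
qd=down(TY-np.pi/2).as_quat();arm.movep(T(.03,0,.26),qd)
p,q=pose();np.savez("pics/w7.npz",p=p,q=q);im=snapshot("wrist");cv2.imwrite("pics/w7.png",im);cv2.imwrite("pics/sc7.png",snapshot("scene"));cv2.imwrite("pics/s7.png",snapshot("side"))
c=cam("wrist",(p,q));u,v=proj(c,T(0,0,.01)).astype(int);print(u,v,arm.read_time())
u0,v0=u-90,max(0,v-90);o=cv2.resize(im[v0:v+90,u0:u+90],None,fx=3,fy=3,interpolation=cv2.INTER_CUBIC)
s=cv2.imread("pics/sc7.png");cs=cam("scene");a,b=proj(cs,T(0,0,.01)).astype(int);s=cv2.resize(s[b-25:b+25,a-30:a+30],(240,200),interpolation=cv2.INTER_CUBIC)
s=cv2.copyMakeBorder(s,0,max(0,o.shape[0]-200),0,0,0);cv2.imwrite("pics/fin.png",np.hstack([o,s]));print(u0,v0,o.shape)
E
```

```text
(-1.1, [0.7, 2.2, 9.2], 0.4876, 32.3)
0.5608525694344464
256 201 34.825
166 111 (540, 540, 3)
```

The viewer limit is reached, so I check the seating numerically.

```bash
python3 - <<'E'
from h import *
d=np.load("pics/w7.npz");c=cam("wrist",(d["p"],d["q"]));g=cv2.imread("pics/w7.png")
pr=lambda x,y,z:proj(c,T(x/1e3,y/1e3,z/1e3)).round(1).tolist()
print("pred: tray ends",pr(66,0,10),pr(-66,0,10),"snout",pr(62,0,15),pr(62,0,5),"fin front/rear",pr(48,0,24),pr(-38,0,24),"plug end",pr(-46,0,9))
print("fin sides front",pr(46,22,24),pr(46,-22,24),"rear",pr(-36,22,24),pr(-36,-22,24),"snout sides",pr(60,13,15),pr(60,-13,15),"notch",pr(64,16,10),pr(64,-16,10),"tray sides",pr(40,34,10),pr(40,-34,10),pr(-40,34,10),pr(-40,-34,10))
G=g.mean(2).astype(int);gr=g[...,1].astype(int)-g[...,2]
u=int(pr(0,0,24)[0]);u2=int(pr(60,8,15)[0])
for uu in(u,u2): print("col",uu,[(v,G[v,uu] if gr[v,uu]<60 else 'g') for v in range(110,290)][:: 1] if 0 else ' '.join(f"{v}:{G[v,uu] if gr[v,uu]<60 else 'g'}" for v in list(range(120,170))+list(range(225,275))))
for x,z in((60,15),(40,24),(0,24),(-34,24)):
    v=int(round(pr(x,0,z)[1]));print("row",v,"x",x,' '.join(f"{q}:{G[v,q] if gr[v,q]<60 else 'g'}" for q in list(range(212,242))+list(range(270,300))))
E
```

```text
pred: tray ends [256.0, 143.6] [256.5, 252.8] snout [256.1, 147.8] [256.1, 146.8] fin front/rear [256.1, 162.0] [256.4, 236.4] plug end [256.4, 237.4]
fin sides front [235.6, 164.0] [276.7, 163.8] rear [237.2, 234.8] [275.6, 234.7] snout sides [244.1, 149.7] [268.0, 149.6] notch [241.5, 145.5] [270.6, 145.4] tray sides [225.8, 167.2] [286.5, 167.0] [228.0, 233.2] [284.8, 233.0]
col 256 120:g 121:g 122:g 123:g 124:g 125:g 126:g 127:g 128:g 129:g 130:g 131:g 132:g 133:g 134:g 135:g 136:g 137:g 138:g 139:g 140:g 141:g 142:g 143:g 144:80 145:82 146:86 147:85 148:81 149:95 150:159 151:218 152:233 153:232 154:231 155:231 156:231 157:230 158:231 159:231 160:229 161:229 162:233 163:248 164:255 165:255 166:255 167:255 168:255 169:255 225:246 226:246 227:246 228:246 229:246 230:246 231:246 232:245 233:246 234:247 235:247 236:238 237:209 238:158 239:111 240:128 241:142 242:113 243:56 244:26 245:31 246:40 247:47 248:57 249:65 250:66 251:67 252:g 253:g 254:g 255:g 256:g 257:g 258:g 259:g 260:g 261:g 262:g 263:g 264:g 265:g 266:g 267:g 268:g 269:g 270:g 271:g 272:g 273:g 274:g
col 248 120:g 121:g 
[... 1635 characters left out ...]
31:73 232:73 233:72 234:73 235:93 236:174 237:255 238:255 239:254 240:250 241:253 270:255 271:255 272:255 273:249 274:248 275:255 276:255 277:255 278:102 279:70 280:77 281:78 282:80 283:74 284:82 285:g 286:g 287:g 288:g 289:g 290:g 291:g 292:g 293:g 294:g 295:g 296:g 297:g 298:g 299:g
row 233 x -34 212:g 213:g 214:g 215:g 216:g 217:g 218:g 219:g 220:g 221:g 222:g 223:g 224:g 225:g 226:g 227:g 228:56 229:44 230:43 231:44 232:45 233:46 234:39 235:40 236:87 237:177 238:251 239:248 240:228 241:236 270:255 271:255 272:254 273:248 274:255 275:255 276:255 277:122 278:53 279:66 280:70 281:70 282:70 283:71 284:g 285:g 286:g 287:g 288:g 289:g 290:g 291:g 292:g 293:g 294:g 295:g 296:g 297:g 298:g 299:g
```

```bash
python3 - <<'E'
from h import *
cs=cam("scene");g=cv2.imread("pics/sc7.png");G=g.mean(2).astype(int);gr=g[...,1].astype(int)-g[...,2]
for x in(-.032,-.015,.0,.02,.036,.056):
    u=int(round(proj(cs,T(x,-.022,.024))[0]));print(x,u,"pred far-top seated/+6mm",[proj(cs,T(x,-.022,z))[1].round(1) for z in(.024,.03)],"near top",[proj(cs,T(x,.022,z))[1].round(1) for z in(.024,.03)],"near bottom",[proj(cs,T(x,.022,z))[1].round(1) for z in(.004,.010)],"tray near",proj(cs,T(x,.034,0))[1].round(1))
    print('  ',' '.join(f"{v}:{G[v,u]}{'g' if gr[v,u]>60 else ''}" for v in range(160,184)))
E
```

```text
-0.032 184 pred far-top seated/+6mm [np.float64(165.5), np.float64(164.2)] near top [np.float64(173.1), np.float64(171.8)] near bottom [np.float64(177.4), np.float64(176.1)] tray near 180.4
   160:92g 161:94g 162:97g 163:93g 164:91g 165:87g 166:172 167:170 168:141 169:147 170:126 171:156 172:177 173:150 174:132 175:128 176:107 177:81 178:53 179:39 180:37 181:59 182:65g 183:64g
-0.015 179 pred far-top seated/+6mm [np.float64(165.5), np.float64(164.2)] near top [np.float64(173.1), np.float64(171.8)] near bottom [np.float64(177.4), np.float64(176.1)] tray near 180.4
   160:90g 161:91g 162:90g 163:93g 164:93g 165:88g 166:133 167:156 168:140 169:141 170:116 171:121 172:162 173:159 174:133 175:122 176:106 177:107 178:99 179:61 180:44 181:64 182:94g 183:84g
0.0 175 pred far-top seated/+6mm [np.float64(165.5), np.float64(164.2)] near top [np.float64(173.1), np.float64(171.8)] near bottom [np.float64(177.5), np.float64(176.2)] tray near 180.5
   160:95g 161:97g 162:96g 163:93g 164:93g 165:87g 166:157 167:181 168:184 169:178 170:129 171:128 172:180 173:201 174:161 175:121 176:116 177:114 178:1
[... 478 characters left out ...]
p.float64(164.3)] near top [np.float64(173.2), np.float64(171.9)] near bottom [np.float64(177.5), np.float64(176.2)] tray near 180.5
   160:93g 161:90g 162:91g 163:93g 164:94g 165:86g 166:162 167:191 168:151 169:168 170:182 171:167 172:184 173:181 174:142 175:121 176:114 177:96 178:73 179:48 180:39 181:80g 182:91g 183:90g
0.056 160 pred far-top seated/+6mm [np.float64(165.6), np.float64(164.3)] near top [np.float64(173.2), np.float64(171.9)] near bottom [np.float64(177.5), np.float64(176.2)] tray near 180.5
   160:100g 161:95g 162:93g 163:93g 164:94g 165:93g 166:94g 167:81g 168:59 169:65 170:123 171:144 172:158 173:173 174:132 175:79 176:61 177:48 178:53 179:48 180:37 181:79g 182:95g 183:90g
```

The top edge sits at row 165.6 along the module's whole length. That is the seated, level prediction (165.5; it would be 164.3 if it rode on a wall). Handing in.

```bash
python3 -c "
from h import *
print(arm.read_time(),arm.read_opening());ticket.finish_job()"
```

```text
34.825 0.6991083508813168
the job is handed in; nothing more can be done
```

I rocked the module in the nest by pressing its plug end, gripped it by the raised snout end and lifted it out. I set it down in the black tray under force control, with the snout toward the notch, and handed in at 34.8 s of 53 s.

**What the last checks showed:**
- **Seating:** In the scene camera the module's far top edge lies at row 165.6 along its whole length. Seated and level predicts 165.5; riding on a wall would put it at 164.3.
- **Floor contact:** The last descent met resistance at 1.1 mm below the computed floor height, then I released the grip.
- **Sideways position:** The snout lies between the notch walls in the last wrist view.

**What failed or disagreed:**
- **First descents too far forward:** My wrist-view correction was 2–3 mm too much. The module touched the tray's end wall three times, at 7–8 N, before I moved back and it went down.
- **Wrist measurements:** Taken literally, the snout reads about 3 mm short of where the fins put it, and the widths in the final wrist view read 3–5% large. The scene camera and the contact height did not support either, so I trusted those.
- **Press force:** The press peaked at about 24 N on the fingertips, probably from touching the end wall or the tipped module at the bottom of the stroke.
- **Not inspected by eye:** The 12-picture limit was reached, so the final state was checked only from pixel values. I did not check separately that the other objects stayed put.

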